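Open the green colour jar at the glass-shop bench

ROBOT

A 6-joint arm with a two-finger parallel gripper is mounted at the origin on the work surface. World frame = base frame: x ahead of the robot, y to its left, z up, the work surface at z = 0. Lengths are in m, angles in rad, forces in N, time in s.
With the tool pointing down it reaches from about 0.4 to 0.825 m from the base axis. Payload 7 kg.
Tool frame: the origin (TCP) lies on the centre line of the jaws, within the pads' length; the fingertips stand 11 mm ahead of it and the grasp point (between the pads) lies 8 mm behind it (bot.tcp_to_tips is the distance from the TCP to the fingertips, in m); z points along the fingers, y is the direction in which the jaws open and shut (so a half turn about z gives the same grasp; the last joint's range is limited). The gripper opens to 88 mm and grips with 3 to 60 N. Pads are 19 mm wide; open, the fingers measure 130 mm over their backs; the gripper's body (78 mm by 193 mm) begins 47 mm behind the grasp point.
Start: joints at [1.541, 0.359, 0.012, 0, -1.224, -0.288], TCP at [0.211, 0.641, 0.238] pointing down, gripper open.
Joint ranges: [-3.07, 3.07], [-1.43, 2.12], [-1.02, 1.25], [-3.03, 1.67], [-3.05, -0], [-3.03, 3.03]. Speed limits (rad/s): [2.39, 2.39, 3.01, 3.14, 3.14, 3.14].

INTERFACE

Orientations are given as a rotation vector (axis times angle).
In Python, from rig import bot gives the robot as it stands.
- The arm moves only by the tool apply_moves, never from a script. Its argument "deltas" is a list of rows, each a list of 2 entries, a list of its own where there are three numbers: the shift along the tool's x, y, z in m, then the turn about the tool's z in rad. In form: [[[x, y, z], spin], ...]. A call has 1 to 5 rows; each row shifts and turns the commanded pose from where the row before left it, along the tool's axes as they then stand; what a row does not reach is not made up. A row lasts 1/12 s, in which the tool goes at most 41.7 mm and 7.16 degrees, less where a joint would pass 70% of its speed; a pose out of reach is approached as far as the arm can. A call is refused whole if a number of a shift passes 0.0417 or a number of a turn 0.125, either way. A call with a gripper value outside its range is refused whole. "jaw" is the opening in per cent of the stroke, from 0 (shut) to 100 (fully open), set as the call begins (left out, the last holds). The fingers move at their own pace and stop on an object; "squeeze" is the grip in N (left out, the last holds). Time passes only in rows, so rows that do not move let the fingers close. It gives the time, the measured TCP pose, the force and the opening at its end, in the units of the state.
- bot.observe(): the state, without advancing time (a new reading comes with each control period).
- bot.camera(name): name is "scene" or "top" or "wrist"; returns (picture, depth): 480x640x3 uint8, blue, green, red; 480x640 float32, m along the optical axis (not along the pixel's ray), 0 where there is no reading.
- bot.camera_params(name): a dict with "K" (3x3 intrinsics, pixels), "k1" (the pictures are not rectified: a ray, as slopes to the right and down, at radius r is drawn at 1 + k1 r^2 times it, then the intrinsics apply), "T" (4x4, takes a point from camera to world coordinates); the wrist camera has in their place "hand_eye" (4x4, takes a point from camera to tool coordinates, whose origin is the TCP and whose axes are the flange's). Camera axes: x right, y up, looking along -z (the intrinsics and any distortion apply to the point x, -y, -z); pixel columns grow to the right and rows downward; lengths in m; the calibration is good to about 2 mm. A picture is of the moment at which its call begins: read the wrist's pose just before it. camera_params takes no time and is no camera call.
- bot.close_job(): hands the job in, once; it reports no verdict.
The state is a dict: "t": time; "joint_pos": joint angles; "qvel": joint speeds; "tau": joint torques, N m; "eef_pos": TCP position; "tcp_rot": TCP orientation; "ft_force": force on the tool from outside, world axes, zero at the start; "moment": the same for the moment, N m; "finger_gap": finger opening in m.
Only numpy, scipy, OpenCV 4.12 (cv2) and the standard library are available. Lean on these libraries where they do the work, as an engineer would, in place of code of your own. Each camera call takes 0.05 s, during which the arm holds its last target. There are 200 camera calls.

TASK

Open the jar of green glass colour: unscrew its green cap anticlockwise (seen from above) until the thread lets go, and lift it clear of the jar. Then set the cap down gently, top side up, on the round cork pad of the wooden block, and let go.

Things in the scene. Friction and masses are not known exactly. Their poses are not given: they have to be found in the camera images.
- cap_center (a point): Centre (half-way up, on the axis) of the bright-green screw cap on the green jar: round, finely ribbed, 60 mm across, 30 mm high, 60 g, flat on top, open below; z up. It can be gripped across any diameter. Its hollow goes 22 mm over the jar's neck.
- green_cap: The same cap, at the centre of its open underside. Plain right-hand thread: turned anticlockwise seen from above it rises 15 mm per turn and comes free after just under one turn (about 340 degrees, 14 mm of rise); turning further does no harm. It stays where it is left, so several shorter twists will do; pulling alone does not free it.
- green_jar: Squat jar of green glass colour, 86 mm across, in a steel cup bolted to the bench: it cannot turn or lift. Origin: centre of its underside at bench level; z up. Mouth of the neck (45 mm over the thread) at 93.5 mm; screwed-down cap: centre at 86.5, top at 101.5 mm. Two jars of the same shape with blue and orange caps stand 150 mm or more away, centre to centre; they stay shut.
- rest_top (a point): Centre of the top of a round cork pad, 110 mm across, on a square light-wood block 120 mm wide, fixed to the bench. The pad is level, 50 mm above the bench; z up. The cap goes here, standing on its open rim (its centre then 15 mm above this point).
Not all that is in view belongs to the job. There is more than one size of the green_cap; the job needs the middle-sized.

How it is judged:
By the outcome, as a careful person would: the job done as asked, in the order asked, and still so for the second after the job is handed in, with the robot touching nothing.
It also fails if it takes over 70 s, if anything falls off the work surface, if the arm or the gripper's body presses on something with over 40 N, if the wrist force passes 120 N, or if a joint passes its speed limit or range.

## Working session

There is one attempt and no reset: what is moved stays moved. The work goes in short steps, Python scripts to look and compute and a tool call to move; the robot and the scene stay as the last step left them, time stands still between calls to the robot, and variables do not carry over. Pictures are saved under pics/ and viewed, on a budget of 10 in all, crops included, one or two more only if the job needs it, and the job is handed in when it is done.

Besides the shell and the picture viewer there is one more tool, called after "Request:" by a JSON object that holds its "op" and its "data". apply_moves: Moves the arm, as the interface text tells. Its arguments: {"type":"object","properties":{"deltas":{"type":"array","items":{"type":"array"}},"jaw":{"type":"number"},"squeeze":{"type":"number"}},"required":["deltas"]}

```bash
mkdir -p pics; ls; python3 - <<'E'
from rig import bot
import cv2,numpy as np
s=bot.observe(); print(s)
ims=[]
for n in("scene","top","wrist"):
    im,d=bot.camera(n); p=bot.camera_params(n); print(n,p)
    np.savez(f"pics/{n}.npz",im=im,d=d); cv2.imwrite(f"pics/{n}0.png",im)
E
```

```text
pics
{'t': 0.0, 'joint_pos': array([ 1.54105803e+00,  3.59353977e-01,  1.10822109e-02, -3.22972362e-04,
       -1.22410332e+00, -2.88099124e-01]), 'qvel': array([-5.65055076e-04, -4.43920812e-05, -1.33308615e-04, -5.04453485e-04,
       -4.09669470e-04,  1.13512945e-03]), 'tau': array([-9.65349027e-04, -5.82712734e+01,  2.93055135e+01,  6.99697718e+00,
        6.87709486e-03, -1.58548964e-04]), 'eef_pos': array([0.21083359, 0.64074547, 0.23665902]), 'tcp_rot': array([ 3.10039353e+00, -4.97075579e-01, -1.53484269e-04]), 'ft_force': array([ 0.01971524,  0.65873808, -0.28919757]), 'moment': array([0.02592554, 0.00099255, 0.04450643]), 'finger_gap': 0.08763812605094783}
scene {'K': array([[624.94058258,   0.        , 312.17659882],
       [  0.        , 624.94058258, 232.40743045],
       [  0.        ,   0.        ,   1.        ]]), 'k1': -0.0020815337698279067, 'T': array([[ 0.73649902, -0.53583502,  0.41285592,  1.000718  ],
       [ 0.67643287,  0.5859198 , -0.4462472 , -0.41401569],
       [-0.00278558,  0.60792994,  0.79398578,  0.84320185],
       [ 0.        ,  0.        ,  0.   
[... 411 characters left out ...]
-03,  2.06135995e-01,  9.78507669e-01,
         8.43305064e-01],
       [ 0.00000000e+00,  0.00000000e+00,  0.00000000e+00,
         1.00000000e+00]])}
wrist {'K': array([[399.9342584 ,   0.        , 310.16748036],
       [  0.        , 399.9342584 , 240.53291732],
       [  0.        ,   0.        ,   1.        ]]), 'k1': -0.08762140385452391, 'hand_eye': array([[ 4.41732925e-04,  9.56590659e-01,  2.91434583e-01,
         7.85223955e-02],
       [ 9.99999787e-01, -2.82267087e-04, -5.89218926e-04,
        -2.22010536e-04],
       [-4.81378930e-04,  2.91434781e-01, -9.56590579e-01,
        -1.47637298e-01],
       [ 0.00000000e+00,  0.00000000e+00,  0.00000000e+00,
         1.00000000e+00]])}
```

View pics/top0.png

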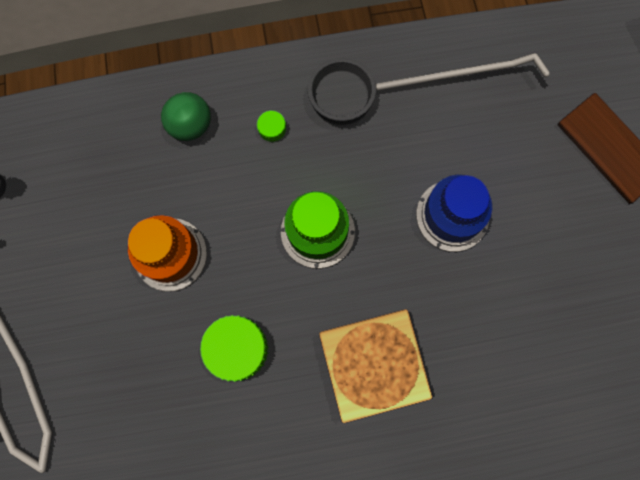

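View pics/scene0.png

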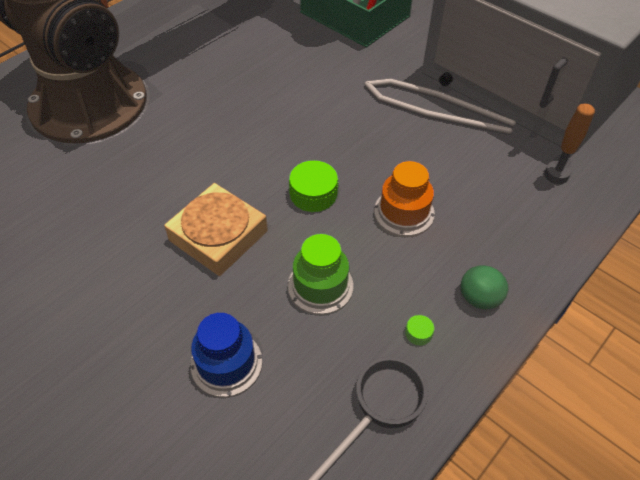

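Top view: the capped green jar is at (316,216) and the cork pad at (376,365). The loose green caps at (271,124) and (233,348) are decoys. In the scene view the cap is at (321,252) and the pad at (215,219). Next I locate both in world coordinates.

```bash
cat > h.py <<'E'
import numpy as np,cv2
from scipy.spatial.transform import Rotation as R
from rig import bot
def cast(n,uv,z,s=None):
    p=bot.camera_params(n)
    if n=="wrist":
        W=np.eye(4);W[:3,:3]=R.from_rotvec(s["tcp_rot"]).as_matrix();W[:3,3]=s["eef_pos"];T=W@p["hand_eye"]
    else: T=p["T"]
    q=cv2.undistortPoints(np.array(uv,float).reshape(-1,1,2),p["K"],np.array([p["k1"],0,0,0,0.])).reshape(-1,2)
    d=np.c_[q[:,0],-q[:,1],-np.ones(len(q))]@T[:3,:3].T
    return T[:3,3]+d*((z-T[2,3])/d[:,2])[:,None]
def blobs(im,lo,hi,amin=150):
    m=cv2.inRange(cv2.cvtColor(im,cv2.COLOR_BGR2HSV),np.array(lo),np.array(hi))
    m=cv2.morphologyEx(m,cv2.MORPH_OPEN,np.ones((3,3)))
    c,_=cv2.findContours(m,cv2.RETR_EXTERNAL,cv2.CHAIN_APPROX_NONE)
    return [k for k in c if cv2.contourArea(k)>amin]
def circ(n,c,z,s=None):
    P=cast(n,cv2.convexHull(c).reshape(-1,2),z,s)[:,:2].astype(np.float32)
    (x,y),r=cv2.minEnclosingCircle(P); return np.round([x,y,r],4)
GREEN=([50,150,195],[65,255,255]); CORK=([5,100,80],[17,255,255])
E
python3 - <<'E'
from h import *
for n in("scene","top"):
    im=np.load(f"pics/{n}.npz")["im"]; hsv=cv2.cvtColor(im,cv2.COLOR_BGR2HSV)
    for u,v in ([(316,216),(376,365),(318,245),(316,236),(376,415)] if n=="top" else [(321,252),(215,219),(321,270),(321,285)]): print(hsv[v,u])
    for c in blobs(im,*GREEN): print(n,"green",c.mean((0,1)).round(),circ(n,c,.1015))
    for c in blobs(im,*CORK,1500): print(n,"cork",c.mean((0,1)).round(),circ(n,c,.05))
E
```

```text
[ 44 243 215]
[ 13 149 215]
[ 46 169  89]
[ 48 185 142]
scene cork [573. 383.] [0.9565 0.1359 0.2841]
scene cork [215. 229.] [ 0.4733 -0.07    0.0834]
scene cork [407. 193.] [0.6491 0.2043 0.0732]
[ 46 255 208]
[ 15 160 199]
[ 50 236 122]
[ 46 255 192]
[ 8 14 73]
top cork [375. 366.] [ 0.4472 -0.0507  0.0551]
top cork [608. 136.] [ 0.6866 -0.4434  0.0715]
```

```bash
sed -i 's/^GREEN=.*; CORK/GREEN=([40,150,202],[52,255,255]); CORK/' h.py
python3 - <<'E'
from h import *
for n in("scene","top"):
    im=np.load(f"pics/{n}.npz")["im"]
    for c in blobs(im,*GREEN): print(n,"green",c.mean((0,1)).round(),circ(n,c,.1015))
    for c in blobs(im,[5,60,80],[18,175,255],1500): print(n,"cork",c.mean((0,1)).round(),circ(n,c,.05))
s=bot.observe();print(R.from_rotvec(s["tcp_rot"]).as_matrix().round(3))
E
```

```text
scene green [420. 326.] [ 0.8287 -0.0164  0.0168]
scene green [321. 249.] [ 0.6448 -0.0115  0.0279]
scene green [313. 178.] [0.541  0.0858 0.0375]
scene cork [572. 383.] [0.9565 0.1359 0.2841]
scene cork [219. 227.] [ 0.4736 -0.0703  0.0848]
top green [232. 348.] [0.4984 0.1189 0.0375]
top green [315. 214.] [ 0.6427 -0.0094  0.0277]
top green [270. 123.] [0.7735 0.0266 0.0164]
top cork [367. 352.] [ 0.4569 -0.0408  0.069 ]
[[ 0.95  -0.313 -0.   ]
 [-0.313 -0.95  -0.001]
 [ 0.     0.001 -1.   ]]
```

```bash
python3 - <<'E'
from h import *
pts=[]
for n in("scene","top"):
    d=np.load(f"pics/{n}.npz")["d"]; vv,uu=np.mgrid[0:480:3,0:640:3]; z=d[::3,::3].ravel()
    p=bot.camera_params(n)
    q=cv2.undistortPoints(np.c_[uu.ravel(),vv.ravel()].astype(float).reshape(-1,1,2),p["K"],np.array([p["k1"],0,0,0,0.])).reshape(-1,2)
    X=np.c_[q[:,0]*z,-q[:,1]*z,-z]@p["T"][:3,:3].T+p["T"][:3,3]; pts.append(X[z>0])
X=np.vstack(pts)
H=np.zeros((24,24))
for x,y,z in X:
    i=int(x//.05);j=int((y+.4)//.05)
    if 0<=i<24 and 0<=j<24:H[i,j]=max(H[i,j],z)
print("cols y from -.4 step .05; rows x from 0, cm");
for i in range(24): print(i*5,(H[i]*100).round().astype(int))
E
```

```text
cols y from -.4 step .05; rows x from 0, cm
0 [ 0  0  0  0  0  3 27 26  0 10  1  0  0  0  0  0  0  0  0  0  0  0  0  0]
5 [ 0  0  0  0  0  1 25 27 26 23  1  0  0  0  0  0  0  0  0  0  0  0  0  0]
10 [ 0  0  0  0  0  0 23 26 26 21  0  0  0  0  0  0  0  0  5  0  0  0  0  0]
15 [0 0 0 0 0 0 0 0 0 0 0 0 0 0 0 0 0 0 6 0 0 0 0 0]
20 [0 0 0 0 0 0 0 0 0 0 0 0 0 0 0 0 0 0 9 6 0 1 0 0]
25 [1 0 0 1 0 0 0 0 0 0 0 0 0 0 0 0 0 0 9 7 6 5 0 0]
30 [1 0 0 0 0 0 0 0 1 0 0 0 0 0 0 0 0 0 9 9 8 5 0 0]
35 [1 0 0 0 0 5 5 5 5 0 0 0 1 0 0 0 2 0 0 0 0 0 0 0]
40 [ 0  0  0  0  1  5  5  5  5  0  1  0  0  0  0  2  2  2 17  0  0  0  0  0]
45 [ 0  0  0  0  0  5  6  6  5  5  5  5  1  1  0  0  2  2 19  0  0  0  0  0]
50 [ 0  0  0  0  0  5  5  5  5  5  5  5  0  1  0  0  2  1 21  0  0  0  0  0]
55 [ 0  0  0  7  7  0  1  6  2  0  0  1  1  1  1  0  2  2 24  0  0  0  0  0]
60 [ 0  0  1 10 11  0  6 11 11  0  0 10 10  0  0  0  0  2 24 24  0  0  0  0]
65 [ 0  0  1 10 10  0  6 10 10  0  1 11 10  0  0  0  0  1 24 24 24  0  0  0]
70 [ 1  0  0  0  1  0  0  0  0  0  0  1  0  0  0  0  0 18 24 24 24 24  0  0]
75 [ 0  0  0  0  0  3  3  0  2  0  0  0  0  0  0  0 16 16 24 24 24 24  7  0]
80 [ 4  3  3  3  3  3  3  3  2  0  6  6  0  0  0  0 16 16 23 24 21 15 10  5]
85 [0 0 0 0 0 3 3 3 0 0 6 6 0 0 0 0 0 0 0 0 0 0 0 0]
90 [0 0 0 0 0 0 1 0 0 0 0 1 0 0 0 1 0 0 0 0 0 0 0 0]
95 [0 0 0 0 0 0 0 0 0 0 0 0 0 0 0 0 0 0 0 0 0 0 0 0]
100 [0 0 0 0 0 0 0 0 0 0 0 0 0 0 0 0 0 0 0 0 0 0 0 0]
105 [0 0 0 0 0 0 0 0 0 0 0 0 0 0 0 0 0 0 0 0 0 0 0 0]
110 [0 0 0 0 0 0 0 0 0 0 0 0 0 0 0 0 0 0 0 0 0 0 0 0]
115 [0 0 0 0 0 0 0 0 0 0 0 0 0 0 0 0 0 0 0 0 0 0 0 0]
```

Request:
{"op": "apply_moves", "data": {"deltas": [[[0.019,0.036,-0.01],0],[[0.019,0.036,-0.01],0],[[0.019,0.036,-0.01],0],[[0.019,0.036,-0.01],0],[[0.019,0.036,-0.01],0]]}}

```text
t: 0.57
eef_pos: [0.2448, 0.4396, 0.2871]
tcp_rot: [3.101, -0.497, -0.0]
ft_force: [0.9, 0.3, 0.9]
finger_gap: 0.0875
```

Request:
{"op": "apply_moves", "data": {"deltas": [[[0.019,0.036,-0.01],0],[[0.0359,0.019,0],0],[[0.0359,0.019,0],0],[[0.0359,0.019,0],0],[[0.0359,0.019,0],0]]}}

```text
t: 0.98
eef_pos: [0.3647, 0.283, 0.2977]
tcp_rot: [-3.101, 0.495, -0.0]
ft_force: [0.3, 1.1, -0.4]
finger_gap: 0.0876
```

Request:
{"op": "apply_moves", "data": {"deltas": [[[0.0359,0.019,0],0],[[0.0359,0.019,0],0],[[0.0359,0.019,0],0],[[0.0359,0.019,0],0],[[0.0359,0.019,0],0]]}}

```text
t: 1.4
eef_pos: [0.5059, 0.1365, 0.2973]
tcp_rot: [-3.102, 0.497, -0.0]
ft_force: [1.1, 1.6, -0.1]
finger_gap: 0.0876
```

Request:
{"op": "apply_moves", "data": {"deltas": [[[0.0359,0.019,0],0],[[0.0359,0.019,0],0],[[0.0359,0.019,0],0],[[0.0359,0.019,0],0],[[0.0359,0.019,0],0]]}}

```text
t: 1.82
eef_pos: [0.6468, -0.0098, 0.2969]
tcp_rot: [3.102, -0.497, -0.001]
ft_force: [1.1, 1.7, 0.4]
finger_gap: 0.0877
```

Request:
{"op": "apply_moves", "data": {"deltas": [[[0,0,0.005],0.12],[[0,0,0.005],0.12],[[0,0,0.005],0.12],[[0,0,0.005],0.12],[[0,0,0.005],0.12]]}}

```text
t: 2.23
eef_pos: [0.6457, -0.0082, 0.2714]
tcp_rot: [2.812, -1.4, -0.001]
ft_force: [0.7, -0.8, 0.6]
finger_gap: 0.0876
```

Request:
{"op": "apply_moves", "data": {"deltas": [[[0,0,0.005],0.12],[[0,0,0.005],0.12],[[0,0,0.005],0.12],[[0,0,0.005],0.12],[[0,0,0.005],0.12]]}}

```text
t: 2.65
eef_pos: [0.6456, -0.0079, 0.2466]
tcp_rot: [2.273, -2.168, -0.001]
ft_force: [0.2, -0.9, 0.0]
finger_gap: 0.088
```

Request:
{"op": "apply_moves", "data": {"deltas": [[[0,0,0.005],0.12],[[0,0,0.005],0.12],[[0,0,0.005],0.12],[[0,0,0.005],0.12],[[0,0,0.005],0.12]]}}

```text
t: 3.07
eef_pos: [0.6456, -0.0079, 0.2216]
tcp_rot: [1.53, -2.743, -0.0]
ft_force: [-0.4, -0.6, 0.3]
finger_gap: 0.0877
```

Request:
{"op": "apply_moves", "data": {"deltas": [[[0,0,0.005],0.12],[[0,0,0.005],0.12],[[0,0,0.005],0.12],[[0,0,0],0],[[0,0,0],0]]}}

```text
t: 3.48
eef_pos: [0.6456, -0.008, 0.2068]
tcp_rot: [1.029, -2.967, -0.0]
ft_force: [-0.3, -0.0, -0.1]
finger_gap: 0.0877
```

```bash
python3 - <<'E'
from h import *
s=bot.observe(); im,d=bot.camera("wrist"); cv2.imwrite("pics/w1.png",im)
print(s["joint_pos"].round(3),s["eef_pos"].round(4)); M=R.from_rotvec(s["tcp_rot"]).as_matrix();print(M.round(3))
for c in blobs(im,*GREEN,1000):
    r=circ("wrist",c,.1015,s); print(c.mean((0,1)).round(),r,"tool delta",(M.T@(np.r_[r[:2],.084]-s["eef_pos"])).round(4))
    cc=c.mean((0,1)).astype(int); print(d[cc[1],cc[0]])
E
```

```text
[ 0.289  0.331 -0.1   -0.    -1.14  -1.192] [ 0.6456 -0.008   0.2068]
[[-0.785 -0.619 -0.001]
 [-0.619  0.785 -0.   ]
 [ 0.001  0.    -1.   ]]
```

View pics/w1.png

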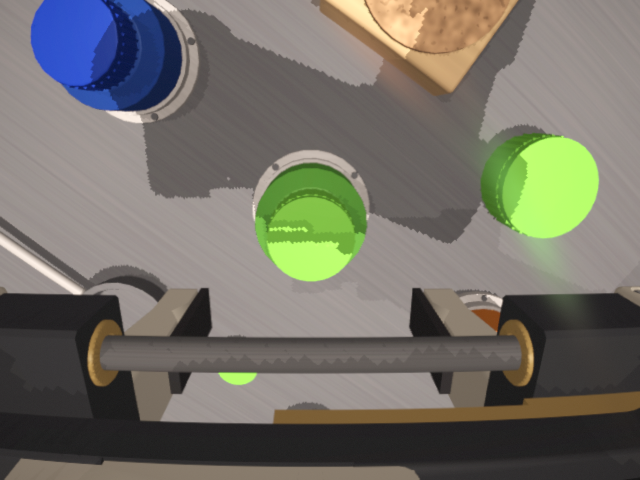

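Wrist view: the cap top is around (310,238), split by a shadow. The large decoy is at (540,187) and the pad at the top right. Because of the shadow I segment the cap by depth height plus green.

```bash
cat >> h.py <<'E'
def top_circle(z,tol,near,s=None):
    """centre of the level disc at height z near world xy, from wrist depth"""
    s=bot.observe(); im,d=bot.camera("wrist"); p=bot.camera_params("wrist")
    W=np.eye(4);W[:3,:3]=R.from_rotvec(s["tcp_rot"]).as_matrix();W[:3,3]=s["eef_pos"];T=W@p["hand_eye"]
    vv,uu=np.mgrid[0:480,0:640]
    q=cv2.undistortPoints(np.c_[uu.ravel(),vv.ravel()].astype(float).reshape(-1,1,2),p["K"],np.array([p["k1"],0,0,0,0.])).reshape(-1,2)
    zz=d.ravel().astype(float); X=np.c_[q[:,0]*zz,-q[:,1]*zz,-zz]@T[:3,:3].T+T[:3,3]
    hue=cv2.cvtColor(im,cv2.COLOR_BGR2HSV)
    ok=(zz>0)&(abs(X[:,2]-z)<tol)&(np.hypot(X[:,0]-near[0],X[:,1]-near[1])<.06)
    m=(ok.reshape(480,640)*255).astype(np.uint8)
    m=cv2.morphologyEx(m,cv2.MORPH_OPEN,np.ones((5,5)))
    c=max(cv2.findContours(m,cv2.RETR_EXTERNAL,cv2.CHAIN_APPROX_NONE)[0],key=cv2.contourArea)
    P=X.reshape(480,640,3)[m>0]; zm=np.median(P[:,2])
    return s,im,c,circ("wrist",c,zm,s),zm
E
python3 - <<'E'
from h import *
s,im,c,r,zm=top_circle(.1015,.006,(.645,-.01))
M=R.from_rotvec(s["tcp_rot"]).as_matrix()
print(c.mean((0,1)),r,zm,cv2.boundingRect(c)); 
e=cv2.fitEllipse(c); print(e, cast("wrist",[e[0]],.1015,s))
hsv=cv2.cvtColor(im,cv2.COLOR_BGR2HSV)
for v in range(180,285,8): print(v,hsv[v,310])
E
```

```text
[310.04247104 237.06563707] [ 0.6424 -0.0093  0.0297] 0.10191865351325446 (268, 195, 87, 86)
((311.16796875, 237.1157989501953), (84.4558334350586, 86.50342559814453), 88.32073211669922) [[ 0.64161917 -0.00979067  0.1015    ]]
180 [ 48 159 149]
188 [ 47 153 150]
196 [ 46 171 151]
204 [ 45 161 196]
212 [ 46 160 196]
220 [ 46 161 196]
228 [ 44 144 251]
236 [ 46 166 175]
244 [ 44 143 255]
252 [ 44 142 255]
260 [ 44 144 255]
268 [ 44 144 255]
276 [ 44 145 255]
284 [  8  19 157]
```

Request:
{"op": "apply_moves", "data": {"deltas": [[[0.0034,0.001,0.018],0],[[0,0,0.018],0],[[0,0,0.018],0],[[0,0,0.018],0],[[0,0,0.015],0]]}}

```text
t: 4.0
eef_pos: [0.6424, -0.0092, 0.1194]
tcp_rot: [-1.028, 2.969, 0.0]
ft_force: [0.0, 0.3, -0.2]
finger_gap: 0.0876
```

Request:
{"op": "apply_moves", "data": {"deltas": [[[0,0,0.012],0],[[0,0,0.012],0],[[0,0,0.008],0],[[0,0,0.004],0],[[0,0,0],0]]}}

```text
t: 4.42
eef_pos: [0.6422, -0.0093, 0.0834]
tcp_rot: [1.024, -2.969, -0.0]
ft_force: [-0.2, -0.1, 1.2]
finger_gap: 0.0875
```

Request:
{"op": "apply_moves", "data": {"deltas": [[[0,0,0],0],[[0,0,0],0],[[0,0,0],0],[[0,0,0],0],[[0,0,0],0]], "jaw": 0, "squeeze": 45}}

```text
t: 4.83
eef_pos: [0.6427, -0.0092, 0.0847]
tcp_rot: [-1.023, 2.969, -0.0]
ft_force: [-0.3, 0.1, -0.7]
finger_gap: 0.0596
```

Request:
{"op": "apply_moves", "data": {"deltas": [[[0,0,0],0],[[0,0,0],0]]}}

```text
t: 5.0
eef_pos: [0.6427, -0.0092, 0.0847]
tcp_rot: [-1.024, 2.97, -0.0]
ft_force: [-1.8, 0.9, 2.5]
finger_gap: 0.0577
```

Request:
{"op": "apply_moves", "data": {"deltas": [[[0,0,-0.0003],-0.12],[[0,0,-0.0003],-0.12],[[0,0,-0.0003],-0.12],[[0,0,-0.0003],-0.12],[[0,0,-0.0003],-0.12]]}}

```text
t: 5.42
eef_pos: [0.6425, -0.0093, 0.0856]
tcp_rot: [1.863, -2.529, 0.0]
ft_force: [0.6, -0.6, 0.3]
finger_gap: 0.0575
```

```bash
python3 - <<'E'
from h import *
s=bot.observe()
for k in("joint_pos","ft_force","moment","finger_gap","eef_pos","tcp_rot"):print(k,np.round(s[k],4))
E
```

```text
joint_pos [ 2.887e-01  4.343e-01 -2.468e-01  1.000e-04 -8.898e-01 -5.898e-01]
ft_force [ 0.5558 -0.5541  0.2837]
moment [-0.0966 -0.21    0.0359]
finger_gap 0.0575
eef_pos [ 0.6425 -0.0093  0.0856]
tcp_rot [ 1.8631e+00 -2.5294e+00  1.0000e-04]
```

Request:
{"op": "apply_moves", "data": {"deltas": [[[0,0,-0.0003],-0.12],[[0,0,-0.0003],-0.12],[[0,0,-0.0003],-0.12],[[0,0,-0.0003],-0.12],[[0,0,-0.0003],-0.12]]}}

```text
t: 5.83
eef_pos: [0.6425, -0.0093, 0.0871]
tcp_rot: [2.527, -1.866, -0.0]
ft_force: [-0.8, 0.4, -0.4]
finger_gap: 0.0576
```

Request:
{"op": "apply_moves", "data": {"deltas": [[[0,0,-0.0003],-0.12],[[0,0,-0.0003],-0.12],[[0,0,-0.0003],-0.12],[[0,0,-0.0003],-0.12],[[0,0,-0.0003],-0.12]]}}

```text
t: 6.25
eef_pos: [0.6424, -0.0097, 0.0886]
tcp_rot: [2.965, -1.036, -0.0]
ft_force: [0.2, -2.4, -0.4]
finger_gap: 0.0574
```

Request:
{"op": "apply_moves", "data": {"deltas": [[[0,0,-0.0003],-0.12],[[0,0,-0.0002],-0.12],[[0,0,-0.0003],-0.12],[[0,0,-0.0002],-0.12],[[0,0,-0.0003],-0.12]]}}

```text
t: 6.67
eef_pos: [0.643, -0.0096, 0.0901]
tcp_rot: [3.139, -0.113, 0.001]
ft_force: [2.5, -1.4, -0.1]
finger_gap: 0.058
```

Request:
{"op": "apply_moves", "data": {"deltas": [[[0,0,-0.0003],-0.12],[[0,0,-0.0003],-0.12],[[0,0,-0.0003],-0.12],[[0,0,-0.0003],-0.12],[[0,0,-0.0003],-0.12]]}}

```text
t: 7.08
eef_pos: [0.6431, -0.0092, 0.0916]
tcp_rot: [3.032, 0.82, 0.002]
ft_force: [1.3, 0.2, -0.4]
finger_gap: 0.0576
```

Request:
{"op": "apply_moves", "data": {"deltas": [[[0,0,-0.0003],-0.12],[[0,0,-0.0003],-0.12],[[0,0,0],0],[[0,0,0],0]]}}

```text
t: 7.42
eef_pos: [0.6427, -0.009, 0.0921]
tcp_rot: [-2.918, -1.163, -0.001]
ft_force: [0.2, 0.8, -0.8]
finger_gap: 0.0579
```

```bash
python3 - <<'E'
from h import *
s=bot.observe()
for k in("joint_pos","ft_force","moment","finger_gap","eef_pos","tcp_rot"):print(k,np.round(s[k],4))
im,d=bot.camera("top");cv2.imwrite("pics/t2.png",np.hstack([im[150:300,200:450]]).repeat(3,0).repeat(3,1))
E
```

```text
joint_pos [ 2.8890e-01  4.2740e-01 -2.4050e-01 -3.0000e-04 -9.0240e-01  2.0405e+00]
ft_force [ 0.2077  0.7616 -0.7623]
moment [ 0.562  -0.3778 -0.0473]
finger_gap 0.0579
eef_pos [ 0.6427 -0.009   0.0921]
tcp_rot [-2.9182e+00 -1.1629e+00 -8.0000e-04]
```

View pics/t2.png

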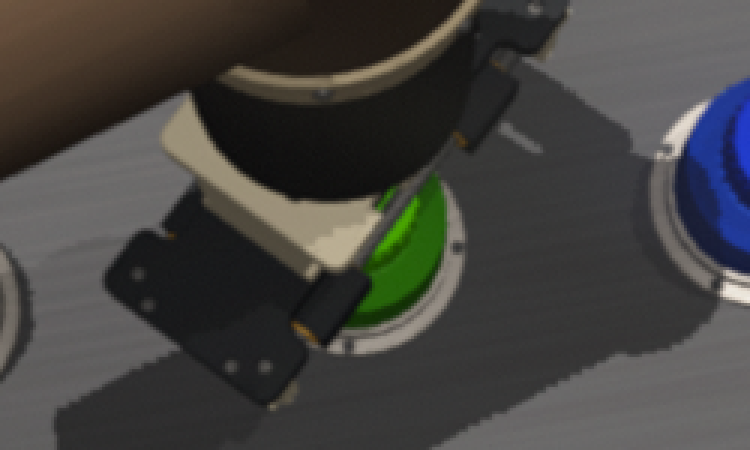

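The image shows the fingers on the cap and nothing else touched. Forces stayed small during the twist. Now I open, spin back and take the second bite.

Request:
{"op": "apply_moves", "data": {"deltas": [[[0,0,0],0],[[0,0,0],0],[[0,0,0],0],[[0,0,0],0],[[0,0,0],0]], "jaw": 100}}

```text
t: 7.88
eef_pos: [0.6424, -0.0094, 0.0921]
tcp_rot: [2.917, 1.167, -0.0]
ft_force: [-0.4, 0.1, 0.8]
finger_gap: 0.0844
```

Request:
{"op": "apply_moves", "data": {"deltas": [[[0,0,0],0.12],[[0,0,0],0.12],[[0,0,0],0.12],[[0,0,0],0.12],[[0,0,0],0.12]]}}

```text
t: 8.3
eef_pos: [0.6424, -0.0093, 0.0921]
tcp_rot: [3.132, 0.244, -0.0]
ft_force: [0.6, 0.3, 0.9]
finger_gap: 0.0879
```

Request:
{"op": "apply_moves", "data": {"deltas": [[[0,0,0],0.12],[[0,0,0],0.12],[[0,0,0],0.12],[[0,0,0],0.12],[[0,0,0],0.12]]}}

```text
t: 8.72
eef_pos: [0.6424, -0.0093, 0.0921]
tcp_rot: [3.064, -0.692, -0.0]
ft_force: [-0.6, -0.8, -0.3]
finger_gap: 0.0875
```

Request:
{"op": "apply_moves", "data": {"deltas": [[[0,0,0],0.12],[[0,0,0],0.12],[[0,0,0],0.12],[[0,0,0],0.12],[[0,0,0],0.12]]}}

```text
t: 9.13
eef_pos: [0.6424, -0.0093, 0.0921]
tcp_rot: [2.723, -1.567, -0.0]
ft_force: [0.7, -0.5, -0.3]
finger_gap: 0.0876
```

Request:
{"op": "apply_moves", "data": {"deltas": [[[0,0,0],0.12],[[0,0,0],0.12],[[0,0,0],0.12],[[0,0,0],0.12],[[0,0,0],0.12]]}}

```text
t: 9.55
eef_pos: [0.6424, -0.0093, 0.0921]
tcp_rot: [2.138, -2.301, -0.0]
ft_force: [-0.6, -0.3, 0.7]
finger_gap: 0.0874
```

Request:
{"op": "apply_moves", "data": {"deltas": [[[0,0,0],0.12],[[0,0,0],0.12],[[0,0,0],0.12],[[0,0,0],0.12],[[0,0,0],0.12]]}}

```text
t: 9.97
eef_pos: [0.6424, -0.0093, 0.0921]
tcp_rot: [1.363, -2.83, 0.0]
ft_force: [0.1, -0.3, -0.6]
finger_gap: 0.0877
```

Request:
{"op": "apply_moves", "data": {"deltas": [[[0,0,0],0.12],[[0,0,0],0.12],[[0,0,0],0],[[0,0,0],0]]}}

```text
t: 10.3
eef_pos: [0.6425, -0.0093, 0.0921]
tcp_rot: [1.029, -2.968, 0.0]
ft_force: [-0.7, 0.2, -0.4]
finger_gap: 0.0879
```

```bash
python3 - <<'E'
from h import *
s,im,c,r,zm=top_circle(.107,.008,(.6425,-.0093)); print(r,zm,cv2.boundingRect(c),s["joint_pos"][5],s["eef_pos"],s["ft_force"])
cv2.imwrite("pics/w2.png",im)
E
```

```text
[ 0.6384 -0.012   0.0289] 0.10895078917714959 (233, 259, 155, 79) -1.1921665280137157 [ 0.64249694 -0.00930068  0.09209922] [-0.66696757  0.19268089 -0.37954748]
```

View pics/w2.png

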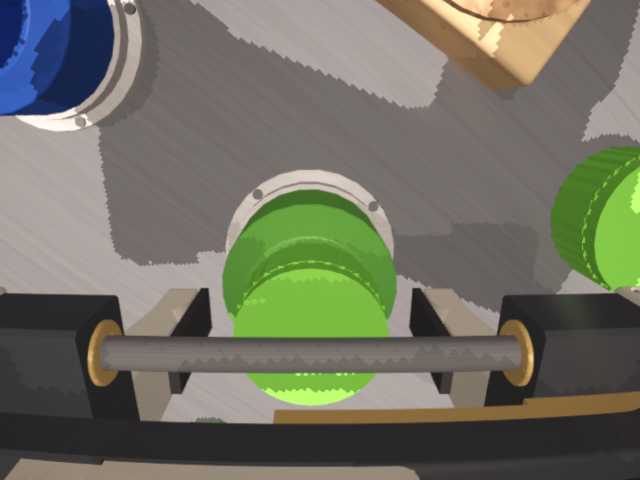

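The cap, centred near (310,335) between the open pads, now has its top at z 0.109. It was 0.1015, so it rose 7.5 mm and turned with the jaws. Second bite follows.

Request:
{"op": "apply_moves", "data": {"deltas": [[[0,0,0],0],[[0,0,0],0],[[0,0,0],0],[[0,0,0],0],[[0,0,0],0]], "jaw": 0, "squeeze": 45}}

```text
t: 10.77
eef_pos: [0.6425, -0.0092, 0.0921]
tcp_rot: [-1.024, 2.97, -0.0]
ft_force: [-0.8, -0.0, 0.1]
finger_gap: 0.0599
```

Request:
{"op": "apply_moves", "data": {"deltas": [[[0,0,0],0],[[0,0,0],0],[[0,0,-0.0003],-0.12],[[0,0,-0.0003],-0.12],[[0,0,-0.0003],-0.12]]}}

```text
t: 11.18
eef_pos: [0.6425, -0.0093, 0.093]
tcp_rot: [1.547, -2.734, -0.0]
ft_force: [0.4, -0.3, -0.1]
finger_gap: 0.0576
```

Request:
{"op": "apply_moves", "data": {"deltas": [[[0,0,-0.0003],-0.12],[[0,0,-0.0003],-0.12],[[0,0,-0.0003],-0.12],[[0,0,-0.0003],-0.12],[[0,0,-0.0003],-0.12]]}}

```text
t: 11.6
eef_pos: [0.6425, -0.0094, 0.0945]
tcp_rot: [2.286, -2.155, 0.0]
ft_force: [-0.1, -0.9, -1.3]
finger_gap: 0.0576
```

Request:
{"op": "apply_moves", "data": {"deltas": [[[0,0,-0.0003],-0.12],[[0,0,-0.0002],-0.12],[[0,0,-0.0003],-0.12],[[0,0,-0.0003],-0.12],[[0,0,-0.0003],-0.12]]}}

```text
t: 12.02
eef_pos: [0.6427, -0.0093, 0.0959]
tcp_rot: [-2.821, 1.383, -0.001]
ft_force: [0.7, -0.1, -0.2]
finger_gap: 0.0577
```

Request:
{"op": "apply_moves", "data": {"deltas": [[[0,0,-0.0003],-0.12],[[0,0,-0.0002],-0.12],[[0,0,-0.0003],-0.12],[[0,0,-0.0003],-0.12],[[0,0,-0.0003],-0.12]]}}

```text
t: 12.43
eef_pos: [0.6427, -0.0093, 0.0974]
tcp_rot: [3.103, -0.488, 0.0]
ft_force: [0.6, -0.0, 0.4]
finger_gap: 0.0577
```

Request:
{"op": "apply_moves", "data": {"deltas": [[[0,0,-0.0003],-0.12],[[0,0,-0.0003],-0.12],[[0,0,-0.0003],-0.12],[[0,0,-0.0003],-0.12],[[0,0,-0.0003],-0.12]]}}

```text
t: 12.85
eef_pos: [0.6427, -0.0092, 0.0989]
tcp_rot: [3.109, 0.451, 0.001]
ft_force: [0.8, -0.0, 0.3]
finger_gap: 0.0573
```

Request:
{"op": "apply_moves", "data": {"deltas": [[[0,0,-0.0003],-0.12],[[0,0,-0.0003],-0.12],[[0,0,-0.0003],-0.12],[[0,0,-0.0003],-0.12],[[0,0,0],-0.12]]}}

```text
t: 13.27
eef_pos: [0.6429, -0.0092, 0.1002]
tcp_rot: [2.836, 1.35, 0.001]
ft_force: [1.0, -0.0, 0.5]
finger_gap: 0.0578
```

Request:
{"op": "apply_moves", "data": {"deltas": [[[0,0,0],-0.12],[[0,0,0],0],[[0,0,-0.002],0],[[0,0,-0.002],0],[[0,0,0],0]]}}

```text
t: 13.68
eef_pos: [0.6426, -0.0092, 0.1043]
tcp_rot: [2.757, 1.505, 0.0]
ft_force: [-0.0, -0.3, -0.3]
finger_gap: 0.0578
```

Thread released. The 4 mm pull met no resistance. Now lift and carry the cap to the pad.

Request:
{"op": "apply_moves", "data": {"deltas": [[[0,0,-0.01],0],[[0,0,-0.02],0],[[0,0,-0.025],0],[[0,0,-0.025],0],[[0,0,-0.015],0]]}}

```text
t: 14.1
eef_pos: [0.643, -0.0093, 0.2026]
tcp_rot: [2.755, 1.507, 0.004]
ft_force: [0.9, -0.1, -0.5]
finger_gap: 0.0576
```

Request:
{"op": "apply_moves", "data": {"deltas": [[[-0.01,-0.01,0],0],[[-0.02,-0.02,0],0],[[-0.02,-0.02,0],0],[[-0.02,-0.02,0],0],[[-0.02,-0.02,0],0]]}}

```text
t: 14.52
eef_pos: [0.5165, -0.037, 0.1993]
tcp_rot: [-2.756, -1.507, 0.001]
ft_force: [-0.0, -0.1, -1.2]
finger_gap: 0.0576
```

Request:
{"op": "apply_moves", "data": {"deltas": [[[-0.02,-0.02,0],0],[[-0.02,-0.02,0],0],[[-0.011,-0.012,0],0],[[0,0,0],0],[[0,0,0],0]]}}

```text
t: 14.93
eef_pos: [0.4463, -0.0518, 0.2001]
tcp_rot: [2.756, 1.508, 0.002]
ft_force: [0.2, -0.4, -0.5]
finger_gap: 0.0577
```

```bash
python3 - <<'E'
from h import *
s=bot.observe()
for k in("joint_pos","ft_force","finger_gap","eef_pos","tcp_rot"):print(k,np.round(s[k],4))
a,_=bot.camera("wrist");b,_=bot.camera("scene")
cv2.imwrite("pics/c3.png",cv2.resize(np.hstack([a,b]),(800,300)))
E
```

```text
joint_pos [ 0.3256  0.0085 -0.5187  0.     -1.042   2.2466]
ft_force [ 0.2041 -0.3833 -0.4532]
finger_gap 0.0577
eef_pos [ 0.4463 -0.0518  0.2001]
tcp_rot [2.7557e+00 1.5079e+00 2.5000e-03]
```

View pics/c3.png

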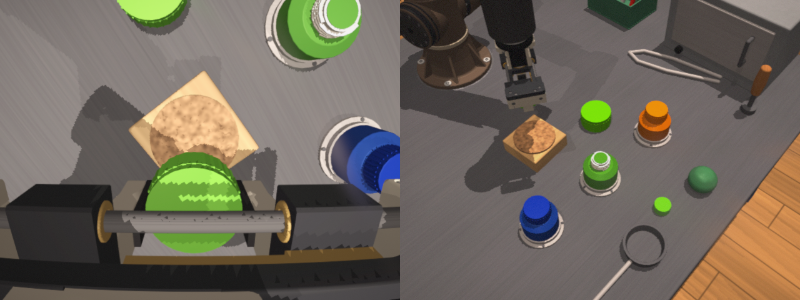

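The composite shows the jar neck bare with its white thread, and the cap upright in the jaws above the pad. Now lower it.

Request:
{"op": "apply_moves", "data": {"deltas": [[[0,0,0.02],0],[[0,0,0.03],0],[[0,0,0.03],0],[[0,0,0.02],0],[[0,0,0.015],0]]}}

```text
t: 15.45
eef_pos: [0.4466, -0.0517, 0.0818]
tcp_rot: [-2.755, -1.508, 0.005]
ft_force: [-0.5, -0.1, -1.0]
finger_gap: 0.0575
```

Request:
{"op": "apply_moves", "data": {"deltas": [[[0,0,0.01],0],[[0,0,0.005],0],[[0,0,0],0],[[0,0,0],0],[[0,0,0],0]]}}

```text
t: 15.87
eef_pos: [0.4477, -0.0514, 0.0696]
tcp_rot: [2.755, 1.509, 0.001]
ft_force: [-0.7, -0.8, -1.4]
finger_gap: 0.0578
```

Request:
{"op": "apply_moves", "data": {"deltas": [[[0,0,0.001],0],[[0,0,0.001],0],[[0,0,0.001],0],[[0,0,0.001],0],[[0,0,0],0]]}}

```text
t: 16.28
eef_pos: [0.4469, -0.0516, 0.065]
tcp_rot: [-2.755, -1.509, -0.0]
ft_force: [-0.6, -0.0, -1.1]
finger_gap: 0.0576
```

Request:
{"op": "apply_moves", "data": {"deltas": [[[0,0,0.0005],0],[[0,0,0.0005],0],[[0,0,0],0],[[0,0,0],0]]}}

```text
t: 16.62
eef_pos: [0.4469, -0.0516, 0.064]
tcp_rot: [-2.755, -1.509, 0.0]
ft_force: [0.1, -0.7, -0.1]
finger_gap: 0.0578
```

Request:
{"op": "apply_moves", "data": {"deltas": [[[0,0,0.0005],0],[[0,0,0],0],[[0,0,0],0]]}}

```text
t: 16.87
eef_pos: [0.447, -0.0516, 0.0635]
tcp_rot: [2.755, 1.509, 0.0]
ft_force: [0.7, 1.3, -0.4]
finger_gap: 0.0578
```

Request:
{"op": "apply_moves", "data": {"deltas": [[[0,0,0.0005],0],[[0,0,0],0],[[0,0,0],0]]}}

```text
t: 17.12
eef_pos: [0.447, -0.0516, 0.0634]
tcp_rot: [2.755, 1.509, 0.0]
ft_force: [-1.7, 0.5, 6.8]
finger_gap: 0.0576
```

Request:
{"op": "apply_moves", "data": {"deltas": [[[0,0,0.0005],0],[[0,0,0],0],[[0,0,0],0]]}}

```text
t: 17.37
eef_pos: [0.447, -0.0516, 0.0634]
tcp_rot: [2.755, 1.51, 0.0]
ft_force: [-4.2, 0.8, 13.5]
finger_gap: 0.0578
```

Contact at TCP z 0.0634. I ease off, then open and rise.

Request:
{"op": "apply_moves", "data": {"deltas": [[[0,0,-0.0008],0],[[0,0,0],0]]}}

```text
t: 17.53
eef_pos: [0.4471, -0.0515, 0.0635]
tcp_rot: [2.755, 1.509, 0.001]
ft_force: [1.3, 0.6, -0.0]
finger_gap: 0.0573
```

Request:
{"op": "apply_moves", "data": {"deltas": [[[0,0,0],0],[[0,0,0],0],[[0,0,0],0],[[0,0,0],0],[[0,0,0],0]], "jaw": 100}}

```text
t: 17.95
eef_pos: [0.4469, -0.0516, 0.0632]
tcp_rot: [-2.755, -1.509, 0.0]
ft_force: [-0.1, 0.2, 0.6]
finger_gap: 0.0844
```

Request:
{"op": "apply_moves", "data": {"deltas": [[[0,0,0],0],[[0,0,0],0],[[0,0,-0.005],0],[[0,0,-0.01],0],[[0,0,-0.015],0]]}}

```text
t: 18.37
eef_pos: [0.4461, -0.0518, 0.093]
tcp_rot: [-2.755, -1.509, 0.004]
ft_force: [1.1, -0.1, -0.3]
finger_gap: 0.0873
```

Request:
{"op": "apply_moves", "data": {"deltas": [[[0,0,-0.025],0],[[0,0,-0.025],0],[[0,0,-0.025],0],[[0,0,-0.025],0],[[0,0,-0.01],0]]}}

```text
t: 18.78
eef_pos: [0.4483, -0.0515, 0.2072]
tcp_rot: [2.753, 1.509, 0.007]
ft_force: [0.3, 0.0, -0.2]
finger_gap: 0.0872
```

```bash
python3 - <<'E'
from h import *
s,im,c,r,zm=top_circle(.08,.008,(.447,-.051)); print("cap",r,zm,s["eef_pos"].round(4),s["ft_force"].round(2),s["t"])
b,_=bot.camera("scene")
cv2.imwrite("pics/c4.png",cv2.resize(np.hstack([im,b]),(800,300)))
E
```

```text
cap [ 0.4474 -0.0505  0.03  ] 0.08050352415712331 [ 0.4483 -0.0515  0.2072] [ 0.34  0.03 -0.19] 18.7833
```

View pics/c4.png

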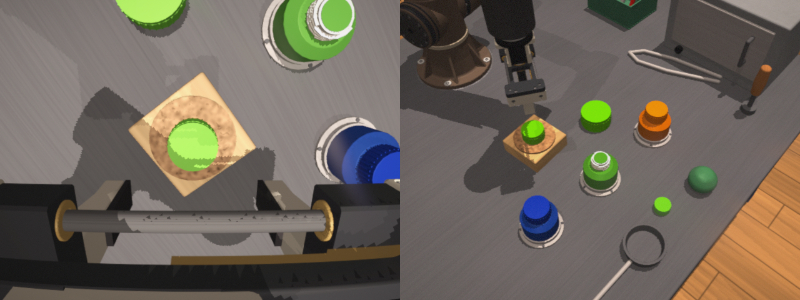

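The cap stands upright in the middle of the cork pad (wrist half at about (193,145)). Its top is at z 0.0805, the gripper is clear, and the other two jars are still shut.

```bash
python3 -c "
from rig import bot
print(bot.close_job())"
```

```text
the job is handed in; nothing more can be done
None
```

I opened the green jar and set its cap down on the cork pad, top side up, then let go and handed the job in at about 19 s of the 70 s allowed.

- **Unscrewing:** I gripped the cap and turned it anticlockwise in two twists of about 186° each. After the first, its top had risen 7.5 mm, which matches the thread pitch. After the second it came away without resistance.
- **Placing:** I lowered the cap in small steps until it touched the pad. The highest contact force I read was about 14 N. I eased off before opening the jaws.
- **Last checks:** The cap's top is level at z = 0.0805 m (0.080 expected). Its centre is at (0.447, -0.051), within about 1 mm of the pad centre as measured from the top camera. The gripper is open and clear with no load on the wrist, the jar's neck is bare, and the blue and orange jars are still shut.

No check failed. The one reading that disagreed was the scene camera's first fit of the pad, which was off because it took in the block's wooden edge. I used the top camera's fit instead, whose radius matched the pad's.

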